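# Fish the folding rule out from under the till

### The arm

A 6-joint arm with a two-finger parallel gripper is mounted at the origin on the work surface; the furniture and walls round the work are solid. World frame = base frame: x ahead of the robot, y to its left, z up, the work surface at z = 0. Lengths are in m, angles in degrees, forces in N, time in s.
With the tool pointing down it reaches from about 0.4 to 0.825 m from the base axis. Payload 7 kg.
Tool frame: the origin (TCP) lies between the finger pads; the fingertips stand 22 mm ahead of it and the grasp point (between the pads) lies 3 mm ahead of it; z points along the fingers, y is the line along which they close (so a half turn about z gives the same grasp; the last joint's range is limited). The gripper opens to 88 mm and grips with 3 to 60 N. Pads are 19 mm wide; open, the fingers measure 130 mm over their backs; the gripper's body (78 mm by 193 mm) begins 47 mm behind the grasp point.
Start: joints at [-60.728, 20.546, 0.682, 0, -70.136, -16.507], TCP at [0.149, -0.658, 0.226] pointing down, gripper open.
Joint ranges: [-176.03, 176.03], [-82.01, 121.73], [-58.28, 71.71], [-173.87, 95.51], [-174.79, -0.11], [-173.66, 173.66]. Speed limits (degrees/s): [136.94, 136.94, 172.46, 180, 180, 180].

### API

Orientations are given as [roll, pitch, yaw] about the fixed x, y, z axes, in that order (R = Rz(yaw) Ry(pitch) Rx(roll)).
In Python, from plant import ctrl gives the robot as it stands.
- The arm moves only by the tool apply_moves, never from a script. Its argument "targets" is a list of rows, each an object with "travel": the shift along the tool's x, y, z in mm, a list of three; "roll": the turn about the tool's z in degrees; "jaw": the finger opening in mm, from 0 to 87.6. In form: [{"travel": [tx, ty, tz], "roll": roll, "jaw": jaw}, ...]. A call has 1 to 10 rows; each row shifts and turns the commanded pose from where the row before left it, along the tool's axes as they then stand; what a row does not reach is not made up. A row lasts 1/10 s, in which the tool goes at most 50 mm and 8.59 degrees, less where a joint would pass 70% of its speed; a pose out of reach is approached as far as the arm can. A call with a gripper value outside its range is refused whole. The fingers move at their own pace and stop on an object; the grip force is fixed at half the most. Time passes only in rows, so rows that do not move let the fingers close. It gives the time, the measured TCP pose, the force, the opening and the grip force at its end, in the units of the state.
- ctrl.get_obs(): the state, without advancing time (a new reading comes with each control period).
- ctrl.snapshot(name): name is "scene" or "top"; returns the picture (400x640x3 uint8, red, green, blue); there is no depth.
- ctrl.calibration(name): a dict with "K" (3x3 intrinsics, pixels), "extrinsics" (4x4, takes a point from camera to world coordinates). Camera axes: x right, y down, z forward; pixel columns grow to the right and rows downward; lengths in m; the calibration is good to about 2 mm. A picture is of the moment at which its call begins. calibration takes no time and is no camera call.
- ctrl.close_job(): hands the job in; it is judged then, once.
The state is a dict: "clock": time; "joint_pos": joint angles; "qvel": joint speeds; "tau": joint torques, N m; "tool_pos": TCP position; "orientation": TCP orientation; "force": force on the tool from outside, world axes, zero at the start; "moment": the same for the moment, N m; "opening": finger opening in m; "gripper_force": force on a finger pad.
Only numpy, scipy, OpenCV 4.12 (cv2) and the standard library are available. Lean on these libraries where they do the work, as an engineer would, in place of code of your own. Each camera call takes 0.05 s, during which the arm holds its last target. There are 200 camera calls.

### The job

The folding rule lies in the well of the plywood tool box, under the sliding till, and the opening beside the till is always shorter than the rule. Slide the till by its handle right up to one end of the box (either end), then take hold of the rule in the opening, tip it up and draw it out slantwise from under the till without forcing it against the box. Finish holding the rule in the gripper, level, still and about 10 cm above the rim of the box; do not put it down or let go, and leave the tape measure, bench brush and timber offcut where they are.

Things in the scene. Friction and masses are not known exactly. Their poses are not given: they have to be found in the camera images.
- toolbox: Open plywood tool box, fixed; origin at the centre of its underside, long axis along its own y. Outside 180 (x) by 338 (y) mm, rim 68 mm above the bench; walls 10, floor 8 mm thick with its dark rubber liner; the well inside is 160 by 318 by 60 mm deep. Along both long walls inside goes a runner 8 mm wide, 44 to 54 mm above the bench. A steel bail on each outer end stands out 13 mm.
- till (a joint): Till position along the toolbox's +y, m: 0 = at the -y end, 0.166 = at the +y end; its centre is at toolbox y = value - 0.083. It slides with about 2 N, stays where left and cannot lift out. A tray 158 (x) by 150 (y) mm on the runners, underside 54, walls 68 mm above the bench; at one end it leaves a 167 mm long opening at the other. A few dowel pins lie on its floor, below its walls (part of it).
- till_handle (a point): Middle of the top edge of the till's handle: an upright board across the middle of the till (along the toolbox's x), 10 mm thick in the toolbox's y, 90 mm wide, its top 98 mm above the bench, 30 mm above the till's walls. Pinch it from above, fingers closing along the toolbox's y.
- folding_rule: Folded yellowish wooden rule, loose, 0.1 kg or so, 22 (x) by 237 (y) by 16 (z) mm, lying flat on the floor of the well roughly along the toolbox's y, partly under the till; origin at the centre of its underside, y along its length. Grip it across its 22 mm width.
- rule_end_a (a point): Middle of the rule's +y end face (118.5 mm from its centre, 8 mm above its underside).
- rule_end_b (a point): Middle of the rule's -y end face (118.5 mm from its centre, 8 mm above its underside).
- tape_measure: Bystander: orange and black tape measure, 36x76x63 mm, standing on the bench left of the box; origin at the centre of its underside.
- bench_brush: Bystander: bench brush with wooden handle, 55x288x53 mm, on the bench beyond the box; origin at the centre of its underside.
- offcut_block: Bystander: timber offcut, 60x110x38 mm, on the bench left of the box, farther from the robot; origin at the centre of its underside.
There are look-alikes about, which are no part of the job. There is more than one size of the folding_rule; the job needs the larger.

How it is judged (in metres and radians):
On the way, in this order (a step that is already met when the one before it is completed fails the run):
1. the till has been slid up to one end of the box (within 12 mm) ((value of joint till below 0.012 m or value of joint till above 0.154 m)), for 0.2 s.
2. the rule comes out slantwise: one end above the rim while the other is still down in the well (((height (world z) of rule_end_a above 0.085 m and height (world z) of rule_end_b below 0.07 m) or (height (world z) of rule_end_b above 0.085 m and height (world z) of rule_end_a below 0.07 m))), for 0.1 s.
At the end, for the whole second after the job is handed in: The fingers hold the rule (more than 2 N), both its ends at least 60 mm above the rim of the box (128 mm above the bench), its length within 12 degrees of level, at rest and not touching the box or till; the till is still within 30 mm of an end (height (world z) of each of rule_end_a, rule_end_b above 0.128 m and angle between folding_rule's own y axis and vertical between 1.36 and 1.78 rad and contact force between the fingers and folding_rule above 2 N and contact force between folding_rule and toolbox below 0.1 N and linear speed of folding_rule below 0.03 m/s and (value of joint till below 0.03 m or value of joint till above 0.136 m)); the arm keeps its last pose, push and grip.
It fails at once if the rule is forced against the box or till (over 40 N) (contact force between folding_rule and toolbox above 40 N).
It fails at once if a bystander is moved more than 20 mm (distance of any of tape_measure, bench_brush, offcut_block from where it was at the start of the episode above 0.02 m).
It also fails if it takes over 45 s, if anything falls off the work surface, if the arm or the gripper's body presses on something with over 40 N, if the wrist force passes 120 N, or if a joint passes its speed limit or range.

## Working session

There is one attempt and no reset: what is moved stays moved. The work goes in short steps, Python scripts to look and compute and a tool call to move; the robot and the scene stay as the last step left them, time stands still between calls to the robot, and variables do not carry over. Pictures are saved under pics/ and viewed, at most 12 in all, crops included, and the job is handed in when it is done.

Besides the shell and the picture viewer there is one more tool, called after "Emit:" by a JSON object that holds its "name" and its "arguments". apply_moves: Moves the arm, as the interface text tells. Its arguments: {"type":"object","properties":{"targets":{"type":"array","items":{"type":"object","properties":{"travel":{"type":"array","items":{"type":"number"}},"roll":{"type":"number"},"jaw":{"type":"number"}}}}},"required":["targets"]}

```bash
mkdir -p pics; python3 - <<'E'
from plant import ctrl
import cv2,numpy as np
for n in("scene","top"):
    cv2.imwrite(f"pics/{n}0.png",ctrl.snapshot(n)[:,:,::-1]);c=ctrl.calibration(n);print(n,np.round(c["K"],1).tolist(),np.round(c["extrinsics"],4).tolist())
o=ctrl.get_obs();print(o)
E
```

```text
scene [[459.6, 0.0, 316.0], [0.0, 459.6, 203.9], [0.0, 0.0, 1.0]] [[-0.4328, -0.5642, 0.7031, -0.4239], [-0.9014, 0.2621, -0.3446, 0.5835], [0.0101, -0.7829, -0.622, 1.0119], [0.0, 0.0, 0.0, 1.0]]
top [[432.3, 0.0, 320.0], [0.0, 432.3, 191.0], [0.0, 0.0, 1.0]] [[-0.0081, -0.998, 0.0627, 0.5418], [-1.0, 0.008, -0.0025, 0.0925], [0.002, -0.0628, -0.998, 1.1185], [0.0, 0.0, 0.0, 1.0]]
{'clock': 0.1, 'joint_pos': array([-6.07271792e+01,  2.05877130e+01,  6.40701054e-01, -1.67227114e-02,
       -7.01370564e+01, -1.65060474e+01]), 'qvel': array([ 0.06666518, -0.12986886,  0.16185416,  0.06256692, -0.07889428,
        0.06403804]), 'tau': array([-2.06312514e-03, -5.84161663e+01,  2.93751776e+01,  7.01551393e+00,
        1.01268434e-02, -6.25587109e-05]), 'tool_pos': array([ 0.14902891, -0.65790338,  0.22512801]), 'orientation': array([ 1.79914929e+02, -8.81373019e-03, -1.67238913e+02]), 'force': array([ 0.45932743, -0.16314356, -0.9075877 ]), 'moment': array([ 0.0211689 ,  0.01568137, -0.04585394]), 'gripper_force': 0.0, 'opening': 0.08748792081605915}
```

View pics/top0.png

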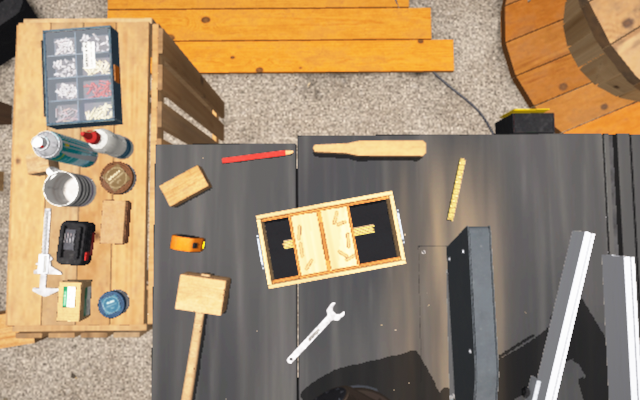

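View pics/scene0.png

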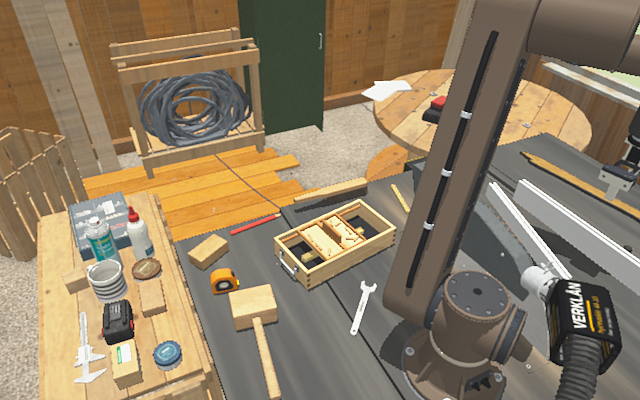

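The top view shows the box around (330,240). The till handle is the light line near (324,240), and the rule shows on both sides of the till, near (288,244) and (365,230). I'll enlarge that area.

```bash
python3 - <<'E'
import cv2
im=cv2.imread("pics/top0.png")[180:300,245:415]
cv2.imwrite("pics/c1.png",cv2.resize(im,None,fx=4.7,fy=4.7,interpolation=cv2.INTER_CUBIC))
E
```

```text
(no output)
```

View pics/c1.png

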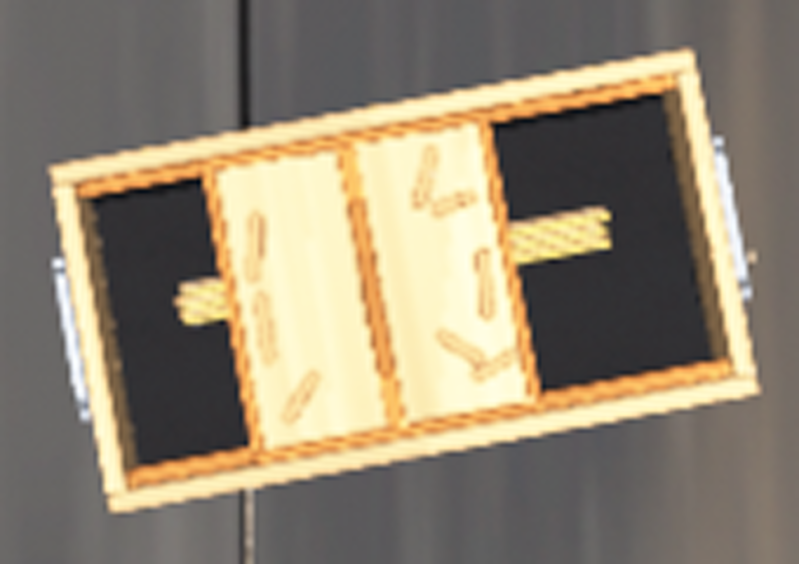

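```bash
cat > h.py <<'E'
import numpy as np
from plant import ctrl
def w(px,z,cam="top"):
    c=ctrl.calibration(cam);E=np.array(c["extrinsics"])
    d=E[:3,:3]@np.linalg.inv(c["K"])@np.array([px[0],px[1],1.]);return E[:3,3]+d*(z-E[2,3])/d[2]
def cr(u,v,o=(245,180),f=4.7): return (o[0]+(u+.5)/f-.5,o[1]+(v+.5)/f-.5)
E
python3 - <<'E'
from h import *
C=[w(cr(*p),.068)[:2] for p in((50,168),(692,50),(758,390),(112,510))]
print(np.round(C,4),"ctr",np.mean(C,0)); 
for i in range(4): print(np.linalg.norm(C[i]-C[(i+1)%4]))
d=(C[0]+C[3]-C[1]-C[2]);d/=np.linalg.norm(d);print("dir",d,np.degrees(np.arctan2(d[1],d[0])))
n=np.array([-d[1],d[0]]);c=np.mean(C,0)
def s(nm,p,z): q=w(cr(*p),z)[:2];print(nm,q.round(4),"along",((q-c)@d).round(4),"across",((q-c)@n).round(4))
s("h1",(347,150),.098);s("h2",(394,428),.098)
s("tillL",(235,305),.068);s("tillR",(508,255),.068)
s("ruleL",(178,303),.024);s("ruleR",(610,229),.024)
s("ruleTop",(508,222),.024);s("ruleBot",(515,263),.024)
print(w((490,240),.1),w((460,240),.1))
E
```

```text
[[ 0.55    0.2474]
 [ 0.6084 -0.0852]
 [ 0.4334 -0.1158]
 [ 0.3753  0.2155]] ctr [0.49176438 0.06548597]
0.3376174427292237
0.1776585360336622
0.3363206665576827
0.17753380011464234
dir [-0.17268075  0.98497785] 99.94372049562277
h1 [0.5576 0.094 ] along 0.0167 across -0.0697
h2 [0.4192 0.0717] along 0.0187 across 0.0704
tillL [0.4789 0.1522] along 0.0877 across -0.0023
tillR [0.5034 0.0116] along -0.0551 across -0.0021
ruleL [0.4776 0.1853] along 0.1204 across -0.0067
ruleR [ 0.5152 -0.0468] along -0.1146 across -0.0037
ruleTop [0.5194 0.008 ] along -0.0614 across -0.0173
ruleBot [0.4974 0.0045] along -0.0611 across 0.0049
[ 0.48754465 -0.30790439  0.1       ] [ 0.48812415 -0.23748827  0.1       ]
```

Emit:
{"name": "apply_moves", "arguments": {"targets": [{"travel": [0, 0, -40], "roll": 0, "jaw": 60}, {"travel": [0, 0, -45], "roll": 0, "jaw": 60}, {"travel": [0, 0, -45], "roll": 0, "jaw": 60}, {"travel": [0, 0, -40], "roll": 2.8, "jaw": 60}]}}

```text
clock: 0.5
tool_pos: [0.1489, -0.6581, 0.3981]
orientation: [-180.0, 0.0, -170.1]
force: [-0.0, -1.4, 0.2]
opening: 0.0628
gripper_force: 0.0
```

Emit:
{"name": "apply_moves", "arguments": {"targets": [{"travel": [-37, 21, 0], "roll": 0, "jaw": 60}, {"travel": [-37, 21, 0], "roll": 0, "jaw": 60}, {"travel": [-37, 21, 0], "roll": 0, "jaw": 60}, {"travel": [-37, 21, 0], "roll": 0, "jaw": 60}, {"travel": [-37, 21, 0], "roll": 0, "jaw": 60}, {"travel": [-37, 21, 0], "roll": 0, "jaw": 60}, {"travel": [-37, 21, 0], "roll": 0, "jaw": 60}, {"travel": [-37, 21, 0], "roll": 0, "jaw": 60}, {"travel": [-37, 21, 0], "roll": 0, "jaw": 60}, {"travel": [-37, 21, 0], "roll": 0, "jaw": 60}]}}

```text
clock: 1.5
tool_pos: [0.4782, -0.386, 0.3957]
orientation: [180.0, -0.0, -170.0]
force: [0.5, 0.0, 0.3]
opening: 0.0596
gripper_force: 0.0
```

Emit:
{"name": "apply_moves", "arguments": {"targets": [{"travel": [-9.1, 46, 0], "roll": 0, "jaw": 50}, {"travel": [-9.1, 46, 0], "roll": 0, "jaw": 50}, {"travel": [-9.1, 46, 0], "roll": 0, "jaw": 50}, {"travel": [-9.1, 46, 0], "roll": 0, "jaw": 50}, {"travel": [-9.1, 46, 0], "roll": 0, "jaw": 50}, {"travel": [-9.1, 46, 0], "roll": 0, "jaw": 50}, {"travel": [-9.1, 46, 0], "roll": 0, "jaw": 50}, {"travel": [-9.1, 46, 0], "roll": 0, "jaw": 50}, {"travel": [-9.1, 46, 0], "roll": 0, "jaw": 50}, {"travel": [-9.1, 46, 0], "roll": 0, "jaw": 50}]}}

```text
clock: 2.5
tool_pos: [0.4866, 0.0832, 0.396]
orientation: [180.0, 0.0, -170.0]
force: [1.3, 0.1, 1.1]
opening: 0.0504
gripper_force: 0.0
```

Emit:
{"name": "apply_moves", "arguments": {"targets": [{"travel": [0, 0, 45], "roll": 0, "jaw": 50}, {"travel": [0, 0, 45], "roll": 0, "jaw": 50}, {"travel": [0, 0, 45], "roll": 0, "jaw": 50}, {"travel": [0, 0, 45], "roll": 0, "jaw": 50}, {"travel": [0, 0, 0], "roll": 0, "jaw": 50}]}}

```text
clock: 3.0
tool_pos: [0.4833, 0.0799, 0.2104]
orientation: [-179.9, -0.6, -170.1]
force: [0.2, 0.1, 0.2]
opening: 0.0501
gripper_force: 0.0
```

Emit:
{"name": "apply_moves", "arguments": {"targets": [{"travel": [0, 0, 40], "roll": 0, "jaw": 50}, {"travel": [0, 0, 30], "roll": 0, "jaw": 50}, {"travel": [0, 0, 20], "roll": 0, "jaw": 50}, {"travel": [0, 0, 15], "roll": 0, "jaw": 50}, {"travel": [0, 2, 12], "roll": 0, "jaw": 50}, {"travel": [0, 0, 0], "roll": 0, "jaw": 50}]}}

```text
clock: 3.6
tool_pos: [0.4871, 0.0835, 0.099]
orientation: [-180.0, -0.0, -170.0]
force: [-0.8, -0.2, 0.7]
opening: 0.05
gripper_force: 0.0
```

```bash
python3 - <<'E'
from plant import ctrl
import cv2,numpy as np
a=ctrl.snapshot("top")[160:310,235:425,::-1];b=ctrl.snapshot("scene")[150:300,240:430,::-1]
cv2.imwrite("pics/c2.png",cv2.resize(np.vstack([a,b]),None,fx=2,fy=2,interpolation=cv2.INTER_CUBIC));o=ctrl.get_obs();print(o["joint_pos"],o["tool_pos"],o["force"])
E
```

```text
[ 3.25656176e+01  1.07258148e+01 -3.14330832e+01  2.95704187e-02
 -4.77714885e+01 -1.12597946e+02] [0.48774936 0.08376347 0.10015894] [-0.43458876 -0.6012562   0.19267052]
```

View pics/c2.png

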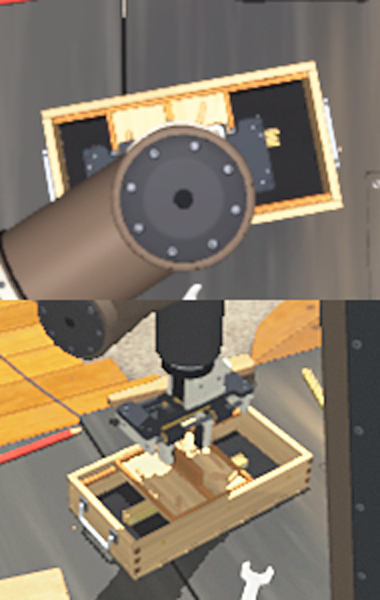

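The fingers straddle the handle (top crop about (180,150), scene crop about (200,435)). I'll lower, pinch it, and slide the till to the -y-world end.

Emit:
{"name": "apply_moves", "arguments": {"targets": [{"travel": [0, 0, 8], "roll": 0, "jaw": 30}, {"travel": [0, 0, 0], "roll": 0, "jaw": 10}, {"travel": [0, 0, 0], "roll": 0, "jaw": 5}, {"travel": [0, 0, 0], "roll": 0, "jaw": 5}, {"travel": [0, 0, 0], "roll": 0, "jaw": 5}, {"travel": [0, 0, 0], "roll": 0, "jaw": 5}]}}

```text
clock: 4.3
tool_pos: [0.487, 0.0833, 0.0911]
orientation: [180.0, 0.0, -170.0]
force: [-0.2, 0.6, 0.8]
opening: 0.0092
gripper_force: 30.0
```

Emit:
{"name": "apply_moves", "arguments": {"targets": [{"travel": [0, -6, 0], "roll": 0, "jaw": 5}, {"travel": [0, -12, 0], "roll": 0, "jaw": 5}, {"travel": [0, -14, 0], "roll": 0, "jaw": 5}, {"travel": [0, -14, 0], "roll": 0, "jaw": 5}, {"travel": [0, -14, 0], "roll": 0, "jaw": 5}, {"travel": [0, -14, 0], "roll": 0, "jaw": 5}, {"travel": [0, -10, 0], "roll": 0, "jaw": 5}, {"travel": [0, -6, 0], "roll": 0, "jaw": 5}, {"travel": [0, 0, 0], "roll": 0, "jaw": 5}]}}

```text
clock: 5.2
tool_pos: [0.5027, -0.0067, 0.0911]
orientation: [-180.0, 0.0, -170.1]
force: [-0.6, -2.4, 4.5]
opening: 0.0095
gripper_force: 30.0
```

Emit:
{"name": "apply_moves", "arguments": {"targets": [{"travel": [0, -3, 0], "roll": 0, "jaw": 5}, {"travel": [0, -3, 0], "roll": 0, "jaw": 5}, {"travel": [0, 0, 0], "roll": 0, "jaw": 5}]}}

```text
clock: 5.5
tool_pos: [0.5036, -0.0115, 0.0911]
orientation: [-180.0, -0.0, -170.0]
force: [-1.4, -2.0, 4.6]
opening: 0.0092
gripper_force: 30.0
```

Emit:
{"name": "apply_moves", "arguments": {"targets": [{"travel": [0, -2, 0], "roll": 0, "jaw": 5}, {"travel": [0, 0, 0], "roll": 0, "jaw": 5}]}}

```text
clock: 5.7
tool_pos: [0.5039, -0.0133, 0.0911]
orientation: [-180.0, -0.0, -170.0]
force: [-1.4, -0.6, 5.1]
opening: 0.0093
gripper_force: 30.0
```

Emit:
{"name": "apply_moves", "arguments": {"targets": [{"travel": [0, -1.5, 0], "roll": 0, "jaw": 5}, {"travel": [0, 0, 0], "roll": 0, "jaw": 5}, {"travel": [0, 0, 0], "roll": 0, "jaw": 45}, {"travel": [0, 0, 0], "roll": 0, "jaw": 45}, {"travel": [0, 0, 0], "roll": 0, "jaw": 45}, {"travel": [0, 0, -25], "roll": 0, "jaw": 45}, {"travel": [0, 0, -40], "roll": 0, "jaw": 45}, {"travel": [0, 0, -40], "roll": 0, "jaw": 45}]}}

```text
clock: 6.5
tool_pos: [0.5035, -0.0149, 0.1966]
orientation: [-180.0, -0.1, -170.0]
force: [2.4, 0.1, -0.6]
opening: 0.0444
gripper_force: 0.0
```

Emit:
{"name": "apply_moves", "arguments": {"targets": [{"travel": [-2, 42, 0], "roll": 0, "jaw": 45}, {"travel": [-2, 42, 0], "roll": 0, "jaw": 45}, {"travel": [-2, 42, 0], "roll": 0, "jaw": 45}, {"travel": [-2, 40, 0], "roll": 0, "jaw": 45}, {"travel": [0, 0, 0], "roll": -8.1, "jaw": 45}, {"travel": [0, 0, 0], "roll": -8.1, "jaw": 45}, {"travel": [0, 0, 0], "roll": -8.1, "jaw": 45}, {"travel": [0, 0, 0], "roll": -8.1, "jaw": 45}, {"travel": [0, 0, 0], "roll": -8.1, "jaw": 45}, {"travel": [0, 0, 0], "roll": -8.1, "jaw": 45}]}}

```text
clock: 7.5
tool_pos: [0.4831, 0.1502, 0.1957]
orientation: [180.0, -0.0, -121.1]
force: [-0.2, 0.1, -0.0]
opening: 0.045
gripper_force: 0.0
```

Emit:
{"name": "apply_moves", "arguments": {"targets": [{"travel": [0, 0, 0], "roll": -8.1, "jaw": 45}, {"travel": [0, 0, 0], "roll": -8.1, "jaw": 45}, {"travel": [0, 0, 0], "roll": -8.1, "jaw": 45}, {"travel": [0, 0, 0], "roll": -8.1, "jaw": 45}, {"travel": [0, 0, 0], "roll": -8.3, "jaw": 45}, {"travel": [0, 0, 0], "roll": 0, "jaw": 45}]}}

```text
clock: 8.1
tool_pos: [0.4831, 0.1502, 0.1957]
orientation: [180.0, -0.0, -80.6]
force: [-0.2, -0.6, 0.5]
opening: 0.045
gripper_force: 0.0
```

```bash
python3 - <<'E'
from plant import ctrl
import cv2,numpy as np
a=ctrl.snapshot("top")[160:310,235:425,::-1];b=ctrl.snapshot("scene")[150:300,240:430,::-1]
cv2.imwrite("pics/c3.png",cv2.resize(np.hstack([a,b]),None,fx=2.1,fy=2.1,interpolation=cv2.INTER_CUBIC));o=ctrl.get_obs();print(o["joint_pos"],o["tool_pos"],o["orientation"])
E
```

```text
[ 3.95416070e+01  5.89286805e+00 -2.28295097e+01 -4.82643005e-03
 -6.12977442e+01 -3.05204720e+01] [0.48313439 0.15017572 0.19577535] [ 1.79980516e+02 -6.57276953e-03 -8.09811825e+01]
```

View pics/c3.png

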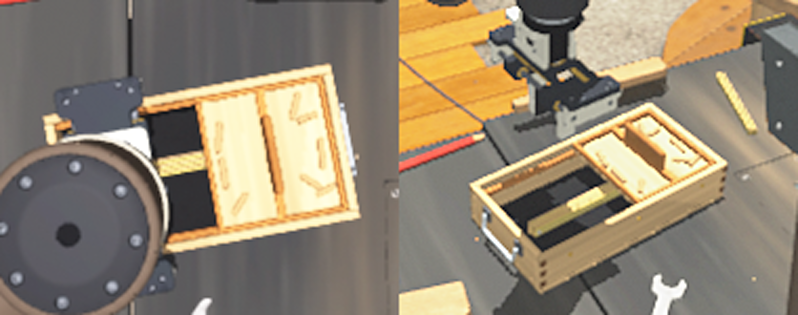

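The till sits at the right end. The rule shows in the opening, with its left end near scene crop (530,230). I'll descend onto it.

Emit:
{"name": "apply_moves", "arguments": {"targets": [{"travel": [0, 0, 40], "roll": 0, "jaw": 45}, {"travel": [0, 0, 40], "roll": 0, "jaw": 45}, {"travel": [0, 0, 30], "roll": 0, "jaw": 45}, {"travel": [0, 0, 20], "roll": 0, "jaw": 45}, {"travel": [0, 0, 15], "roll": 0, "jaw": 45}, {"travel": [0, 0, 10], "roll": 0, "jaw": 45}, {"travel": [0, 0, 5], "roll": 0, "jaw": 45}, {"travel": [0, 0, 3], "roll": 0, "jaw": 45}, {"travel": [0, 0, 0], "roll": 0, "jaw": 45}]}}

```text
clock: 9.1
tool_pos: [0.4835, 0.1504, 0.0332]
orientation: [-180.0, 0.0, -80.8]
force: [0.0, -0.0, 0.2]
opening: 0.0447
gripper_force: 0.0
```

Emit:
{"name": "apply_moves", "arguments": {"targets": [{"travel": [0, 0, 0], "roll": 0, "jaw": 32}, {"travel": [0, 0, 0], "roll": 0, "jaw": 26}, {"travel": [0, 0, 0], "roll": 0, "jaw": 22}, {"travel": [0, 0, 0], "roll": 0, "jaw": 17}, {"travel": [0, 0, 0], "roll": 0, "jaw": 17}, {"travel": [0, 0, 0], "roll": 0, "jaw": 17}]}}

```text
clock: 9.7
tool_pos: [0.4833, 0.1502, 0.033]
orientation: [-180.0, 0.0, -80.7]
force: [-0.0, 0.1, 0.2]
opening: 0.0173
gripper_force: 0.0
```

```bash
python3 - <<'E'
from h import *
import cv2
for p in((302.4,259.5),(345,240)): print(w(p,.02,"scene"))
print(w((235+160/2.1,160+163/2.1),.024),w((235+202/2.1,160+160/2.1),.024))
b=ctrl.snapshot("scene")[190:300,260:400,::-1]
cv2.imwrite("pics/c4.png",cv2.resize(b,None,fx=5,fy=5,interpolation=cv2.INTER_CUBIC));o=ctrl.get_obs();print(o["opening"],o["gripper_force"])
E
```

```text
[0.4720748  0.18764979 0.02      ]
[0.49338008 0.03033614 0.02      ]
[0.49317662 0.11288333 0.024     ] [0.49634555 0.0624569  0.024     ]
0.016810486005088655 0.0
```

View pics/c4.png

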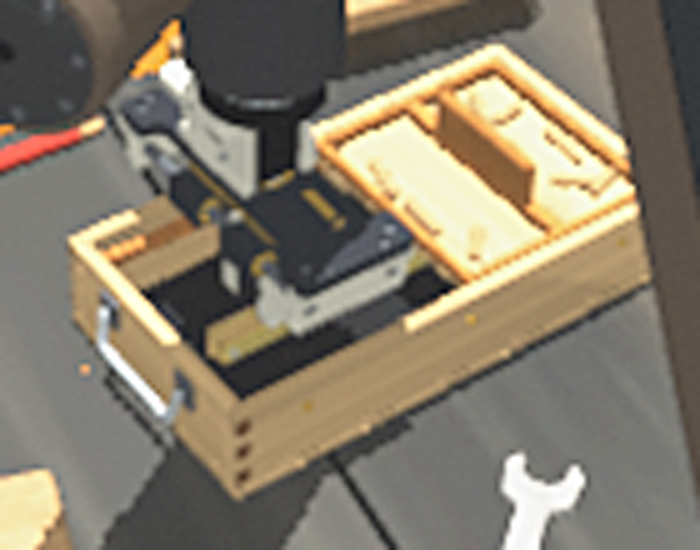

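Emit:
{"name": "apply_moves", "arguments": {"targets": [{"travel": [0, 0, 0], "roll": 0, "jaw": 10}, {"travel": [0, 0, 0], "roll": 0, "jaw": 10}, {"travel": [0, 0, 0], "roll": 0, "jaw": 10}, {"travel": [0, 0, 0], "roll": 0, "jaw": 10}]}}

```text
clock: 10.15
tool_pos: [0.4832, 0.1502, 0.0329]
orientation: [180.0, -0.0, -80.7]
force: [-0.2, -0.0, 0.5]
opening: 0.0099
gripper_force: 0.0
```

```bash
python3 - <<'E'
from h import *
c=ctrl.calibration("scene");E=np.linalg.inv(np.array(c["extrinsics"]));K=np.array(c["K"])
def pj(p): q=K@(E[:3,:3]@p+E[:3,3]); q=q[:2]/q[2]; return q,((q-[260,190])*5).round()
for p in ((.4833,.1503,.011),(.4833,.1503,.024),(.4833,.1503,.077),(.4776,.1853,.024),(.4776,.1853,.008)): print(p,*pj(np.array(p)))
o=ctrl.get_obs();print(o["opening"],o["gripper_force"])
E
```

```text
(0.4833, 0.1503, 0.011) [312.01767665 255.50069904] [260. 328.]
(0.4833, 0.1503, 0.024) [312.03757717 252.46100541] [260. 312.]
(0.4833, 0.1503, 0.077) [312.12114366 239.69668966] [261. 248.]
(0.4776, 0.1853, 0.024) [302.34443507 257.1343045 ] [212. 336.]
(0.4776, 0.1853, 0.008) [302.38882103 260.88021353] [212. 354.]
0.009899733402087742 0.0
```

```bash
python3 - <<'E'
from h import *
import cv2
b=ctrl.snapshot("scene")[220:280,285:360,::-1]
cv2.imwrite("pics/c5.png",cv2.resize(b,None,fx=10,fy=10,interpolation=cv2.INTER_CUBIC))
E
```

```text
(no output)
```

View pics/c5.png

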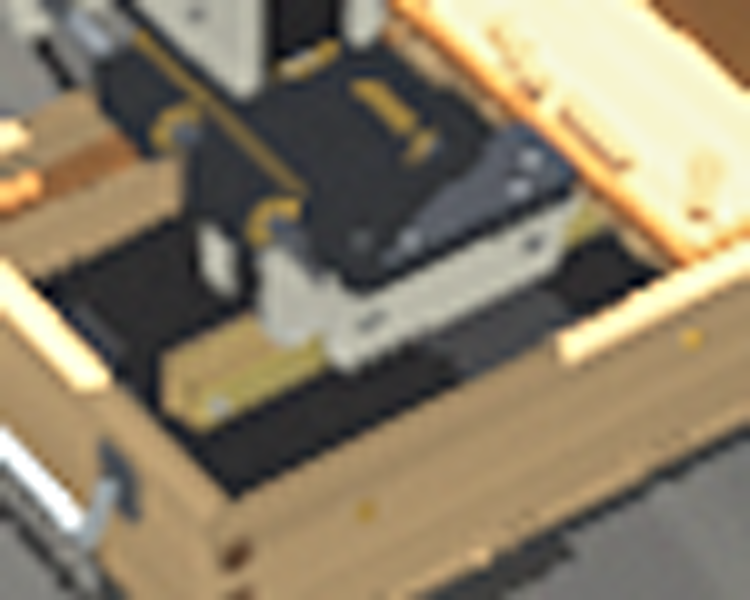

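```bash
python3 - <<'E'
from h import *
c=ctrl.calibration("scene");E=np.linalg.inv(np.array(c["extrinsics"]));K=np.array(c["K"])
def pj(p): q=K@(E[:3,:3]@np.array(p)+E[:3,3]); q=q[:2]/q[2]; return ((q-[284.5,219.5])*10).round()
f=lambda u,v,z:print((u,v,z),w((285+(u+.5)/10-.5,220+(v+.5)/10-.5),z,"scene").round(4))
f(165,355,.024);f(205,395,.024);f(205,430,.008);f(165,410,.008)
f(325,345,.024);f(290,340,.011);f(290,340,.024)
d=np.array([-.173,.985,0]);n=np.array([-.985,-.173,0]);c0=np.array([.4918,.0655,0])
print("rim L corners", pj(c0+.169*d+.09*n+[0,0,.068]),pj(c0+.169*d-.09*n+[0,0,.068]))
print("rule pred end", [pj(np.array([.4776,.1853,0])+s*.011*n+[0,0,z]) for s,z in((-1,.024),(1,.024),(1,.008),(-1,.008))])
t=np.array([.4833,.1503,0])
print("tips", [pj(t+s*.026*n-.0*d+[0,0,z]) for s,z in((-1,.011),(1,.011),(1,.035))])
E
```

```text
(165, 355, 0.024) [0.4873 0.1852 0.024 ]
(205, 395, 0.024) [0.4668 0.1813 0.024 ]
(205, 430, 0.008) [0.4678 0.1809 0.008 ]
(165, 410, 0.008) [0.4806 0.1884 0.008 ]
(325, 345, 0.024) [0.4707 0.1394 0.024 ]
(290, 340, 0.011) [0.489  0.1424 0.011 ]
(290, 340, 0.024) [0.4771 0.1481 0.024 ]
rim L corners [229. 539.] [-111.  178.]
rule pred end [array([158., 355.]), array([199., 398.]), array([199., 435.]), array([159., 393.])]
tips [array([227., 311.]), array([325., 410.]), array([326., 353.])]
```

```bash
python3 - <<'E'
from h import *
c=ctrl.calibration("scene");E=np.linalg.inv(np.array(c["extrinsics"]));K=np.array(c["K"])
def pj(p): q=K@(E[:3,:3]@np.array(p)+E[:3,3]); q=q[:2]/q[2]; return ((q-[284.5,219.5])*10).round().tolist()
d=np.array([-.173,.985,0]);n=np.array([-.985,-.173,0]);t=np.array([.4833,.1503,0])
for z in(.077,.09,.105): print(z,[pj(t+.0965*n+s*.039*d+[0,0,z]) for s in(1,-1)])
for z in(.011,.025,.035): print(z,[[pj(t+k*n+s*.0095*d+[0,0,z]) for s in(1,-1)] for k in(.005,.026)])
E
```

```text
0.077 [[361.0, 449.0], [580.0, 336.0]]
0.09 [[362.0, 416.0], [582.0, 304.0]]
0.105 [[363.0, 378.0], [584.0, 266.0]]
0.011 [[[259.0, 382.0], [310.0, 357.0]], [[299.0, 423.0], [350.0, 397.0]]]
0.025 [[[259.0, 349.0], [310.0, 324.0]], [[299.0, 390.0], [351.0, 364.0]]]
0.035 [[[259.0, 326.0], [311.0, 300.0]], [[300.0, 366.0], [351.0, 341.0]]]
```

The fingers closed on air. Their tips overlap the rule's top face at crop (290,340), and the body also projects about 25-30 mm higher than its stated geometry. So the real tip height is about 0.03 m. I'll reopen and go lower in small steps, watching the force.

Emit:
{"name": "apply_moves", "arguments": {"targets": [{"travel": [0, 0, -3], "roll": 0, "jaw": 45}, {"travel": [0, 0, 0], "roll": 0, "jaw": 45}, {"travel": [0, 0, 0], "roll": 0, "jaw": 45}, {"travel": [0, 0, 5], "roll": 0, "jaw": 45}, {"travel": [0, 0, 4], "roll": 0, "jaw": 45}, {"travel": [0, 0, 4], "roll": 0, "jaw": 45}, {"travel": [0, 0, 0], "roll": 0, "jaw": 45}]}}

```text
clock: 10.9
tool_pos: [0.4828, 0.1499, 0.0221]
orientation: [179.9, -0.0, -80.7]
force: [0.6, -0.2, 0.4]
opening: 0.0451
gripper_force: 0.0
```

Emit:
{"name": "apply_moves", "arguments": {"targets": [{"travel": [0, 0, 2], "roll": 0, "jaw": 45}, {"travel": [0, 0, 2], "roll": 0, "jaw": 45}, {"travel": [0, 0, 0], "roll": 0, "jaw": 45}]}}

```text
clock: 11.2
tool_pos: [0.4831, 0.1502, 0.0187]
orientation: [180.0, -0.0, -80.7]
force: [0.2, -0.6, -0.6]
opening: 0.045
gripper_force: 0.0
```

Emit:
{"name": "apply_moves", "arguments": {"targets": [{"travel": [0, 0, 2], "roll": 0, "jaw": 45}, {"travel": [0, 0, 2], "roll": 0, "jaw": 45}, {"travel": [0, 0, 0], "roll": 0, "jaw": 45}]}}

```text
clock: 11.5
tool_pos: [0.4831, 0.1501, 0.0147]
orientation: [180.0, -0.0, -80.7]
force: [0.3, 0.7, -0.0]
opening: 0.0449
gripper_force: 0.0
```

Emit:
{"name": "apply_moves", "arguments": {"targets": [{"travel": [0, 0, 2], "roll": 0, "jaw": 45}, {"travel": [0, 0, 0], "roll": 0, "jaw": 45}]}}

```text
clock: 11.7
tool_pos: [0.4831, 0.1501, 0.0127]
orientation: [180.0, -0.0, -80.7]
force: [0.7, -0.2, -1.4]
opening: 0.0449
gripper_force: 0.0
```

```bash
python3 - <<'E'
from h import *
import cv2
b=ctrl.snapshot("scene")[220:280,285:360,::-1]
cv2.imwrite("pics/c6.png",cv2.resize(b,None,fx=10,fy=10,interpolation=cv2.INTER_CUBIC))
E
```

```text
(no output)
```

View pics/c6.png

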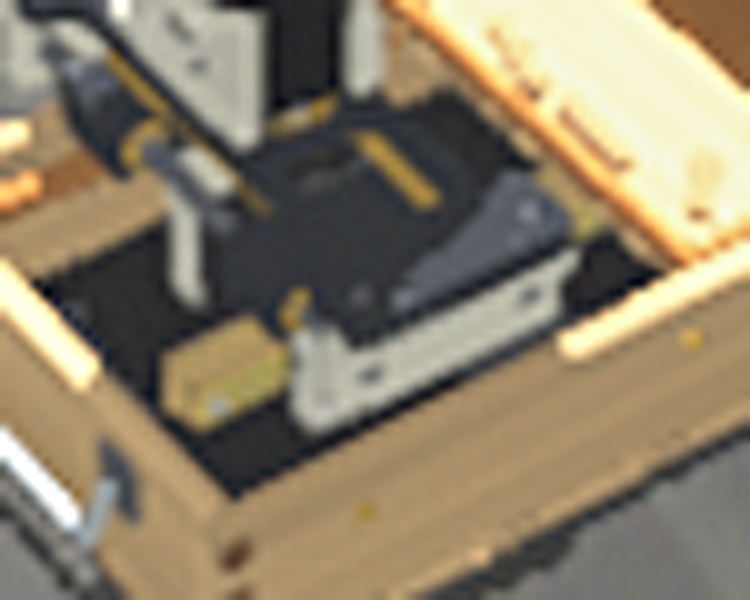

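Near finger tip is at (310,425) and far finger tip at (190,300), with the rule between them and below its top. Now I'll close.

Emit:
{"name": "apply_moves", "arguments": {"targets": [{"travel": [0, 0, 0], "roll": 0, "jaw": 32}, {"travel": [0, 0, 0], "roll": 0, "jaw": 25}, {"travel": [0, 0, 0], "roll": 0, "jaw": 20}, {"travel": [0, 0, 0], "roll": 0, "jaw": 15}, {"travel": [0, 0, 0], "roll": 0, "jaw": 15}, {"travel": [0, 0, 0], "roll": 0, "jaw": 15}]}}

```text
clock: 12.35
tool_pos: [0.4833, 0.1502, 0.013]
orientation: [-180.0, 0.0, -80.7]
force: [0.2, 1.1, -0.7]
opening: 0.02
gripper_force: 30.0
```

Emit:
{"name": "apply_moves", "arguments": {"targets": [{"travel": [0, 0, -6], "roll": 0, "jaw": 15}, {"travel": [0, 0, -8], "roll": 0, "jaw": 15}, {"travel": [0, 0, -8], "roll": 0, "jaw": 15}, {"travel": [0, 0, -4], "roll": 0, "jaw": 15}, {"travel": [0, 0, 0], "roll": 0, "jaw": 15}]}}

```text
clock: 12.85
tool_pos: [0.4838, 0.1506, 0.04]
orientation: [-179.9, 0.1, -80.7]
force: [0.5, -0.4, -0.8]
opening: 0.0202
gripper_force: 30.0
```

Emit:
{"name": "apply_moves", "arguments": {"targets": [{"travel": [0, 0, -3], "roll": 0, "jaw": 15}, {"travel": [0, 0, -3], "roll": 0, "jaw": 15}, {"travel": [0, 0, -3], "roll": 0, "jaw": 15}, {"travel": [0, 0, 0], "roll": 0, "jaw": 15}]}}

```text
clock: 13.25
tool_pos: [0.4832, 0.1502, 0.0481]
orientation: [180.0, 0.0, -80.7]
force: [0.2, -0.2, -2.0]
opening: 0.0204
gripper_force: 30.0
```

Emit:
{"name": "apply_moves", "arguments": {"targets": [{"travel": [0, 0, -3], "roll": 0, "jaw": 15}, {"travel": [0, 0, -3], "roll": 0, "jaw": 15}, {"travel": [0, 0, 0], "roll": 0, "jaw": 15}]}}

```text
clock: 13.55
tool_pos: [0.4832, 0.1502, 0.0543]
orientation: [-180.0, 0.0, -80.7]
force: [0.2, 0.0, -2.2]
opening: 0.0198
gripper_force: 30.0
```

Contact with the till is only about 2 N and the rule is pivoting in the grip. I'll lift a bit more, then draw it out.

Emit:
{"name": "apply_moves", "arguments": {"targets": [{"travel": [0, 0, -3], "roll": 0, "jaw": 15}, {"travel": [0, 0, -3], "roll": 0, "jaw": 15}, {"travel": [-3, 0, -3], "roll": 0, "jaw": 15}, {"travel": [-3, 0, -2], "roll": 0, "jaw": 15}, {"travel": [0, 0, 0], "roll": 0, "jaw": 15}]}}

```text
clock: 14.05
tool_pos: [0.4824, 0.1568, 0.0654]
orientation: [-180.0, 0.0, -80.7]
force: [-0.4, 0.9, -2.1]
opening: 0.0201
gripper_force: 30.0
```

Emit:
{"name": "apply_moves", "arguments": {"targets": [{"travel": [-6, 0, -3], "roll": 0, "jaw": 15}, {"travel": [-6, 0, -3], "roll": 0, "jaw": 15}, {"travel": [-6, 0, -3], "roll": 0, "jaw": 15}, {"travel": [-6, 0, -3], "roll": 0, "jaw": 15}, {"travel": [0, 0, 0], "roll": 0, "jaw": 15}]}}

```text
clock: 14.55
tool_pos: [0.4787, 0.1811, 0.0775]
orientation: [-179.9, 0.0, -80.7]
force: [-0.4, 1.5, -2.5]
opening: 0.0202
gripper_force: 30.0
```

```bash
python3 - <<'E'
from h import *
import cv2
b=ctrl.snapshot("scene")[170:290,270:400,::-1]
cv2.imwrite("pics/c7.png",cv2.resize(b,None,fx=5,fy=5,interpolation=cv2.INTER_CUBIC))
E
```

View pics/c7.png

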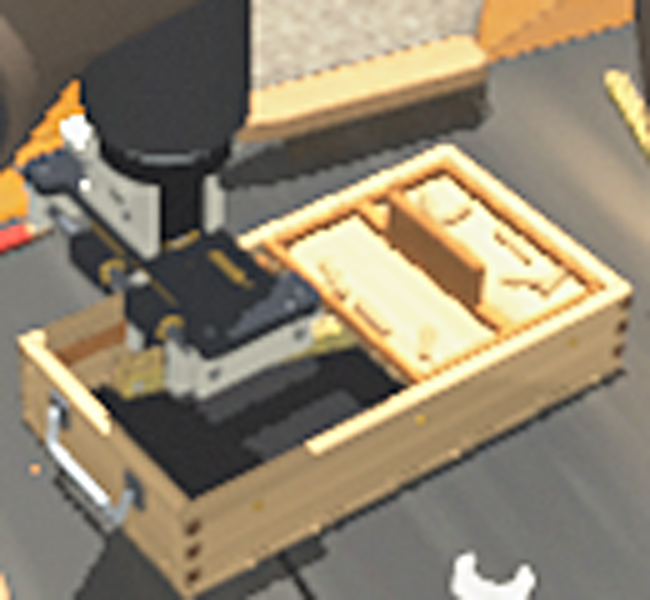

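The raised end is at (120,375), above the left wall. I'll keep drawing along the slope.

Emit:
{"name": "apply_moves", "arguments": {"targets": [{"travel": [-8, 0, -3], "roll": 0, "jaw": 15}, {"travel": [-8, 0, -3], "roll": 0, "jaw": 15}, {"travel": [-8, 0, -3], "roll": 0, "jaw": 15}, {"travel": [-8, 0, -3], "roll": 0, "jaw": 15}, {"travel": [-8, 0, -3], "roll": 0, "jaw": 15}, {"travel": [0, 0, 0], "roll": 0, "jaw": 15}]}}

```text
clock: 15.2
tool_pos: [0.4722, 0.2208, 0.0925]
orientation: [-179.9, 0.0, -80.7]
force: [-0.1, 0.6, -2.3]
opening: 0.0201
gripper_force: 30.0
```

Emit:
{"name": "apply_moves", "arguments": {"targets": [{"travel": [-8, 0, -3], "roll": 0, "jaw": 15}, {"travel": [-8, 0, -3], "roll": 0, "jaw": 15}, {"travel": [-8, 0, -3], "roll": 0, "jaw": 15}, {"travel": [-8, 0, -3], "roll": 0, "jaw": 15}, {"travel": [-8, 0, -3], "roll": 0, "jaw": 15}, {"travel": [-10, 0, -4], "roll": 0, "jaw": 15}, {"travel": [-10, 0, -10], "roll": 0, "jaw": 15}, {"travel": [0, 0, 0], "roll": 0, "jaw": 15}]}}

```text
clock: 16.0
tool_pos: [0.4631, 0.2806, 0.1227]
orientation: [-179.9, 0.1, -80.6]
force: [0.6, 0.3, -1.4]
opening: 0.0197
gripper_force: 30.0
```

The rule is free; the force is now only its weight. I'll raise it, go back over the box, and level it by resting the low end gently on the till handle.

Emit:
{"name": "apply_moves", "arguments": {"targets": [{"travel": [0, 0, -20], "roll": 0, "jaw": 15}, {"travel": [0, 0, -27], "roll": 0, "jaw": 15}, {"travel": [0, 0, -23], "roll": 0, "jaw": 15}, {"travel": [20, 0, 0], "roll": 0, "jaw": 15}, {"travel": [30, 0, 0], "roll": 0, "jaw": 15}, {"travel": [30, 0, 0], "roll": 0, "jaw": 15}, {"travel": [30, 0, 0], "roll": 0, "jaw": 15}, {"travel": [21, 0, 0], "roll": 0, "jaw": 15}, {"travel": [0, 0, 0], "roll": 0, "jaw": 15}]}}

```text
clock: 16.9
tool_pos: [0.4829, 0.1463, 0.1904]
orientation: [179.9, -0.0, -80.9]
force: [-0.3, 0.4, -0.3]
opening: 0.0199
gripper_force: 30.0
```

```bash
python3 - <<'E'
from h import *
import cv2
b=ctrl.snapshot("scene")[140:290,260:410,::-1];a=ctrl.snapshot("top")[160:310,235:425,::-1]
cv2.imwrite("pics/c8.png",cv2.resize(np.hstack([a,b]),None,fx=2.3,fy=2.3,interpolation=cv2.INTER_CUBIC))
E
```

```text
(no output)
```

View pics/c8.png

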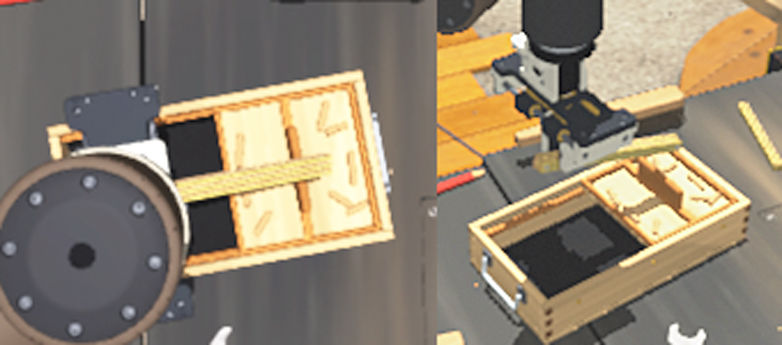

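The rule is held over the till and crosses the handle at top crop (295,165). I'll lower it slowly.

Emit:
{"name": "apply_moves", "arguments": {"targets": [{"travel": [0, 0, 15], "roll": 0, "jaw": 15}, {"travel": [0, 0, 12], "roll": 0, "jaw": 15}, {"travel": [0, 0, 5], "roll": 0, "jaw": 15}, {"travel": [0, 0, 5], "roll": 0, "jaw": 15}, {"travel": [0, 0, 5], "roll": 0, "jaw": 15}, {"travel": [0, 0, 5], "roll": 0, "jaw": 15}, {"travel": [0, 0, 0], "roll": 0, "jaw": 15}]}}

```text
clock: 17.7
tool_pos: [0.4834, 0.1492, 0.1436]
orientation: [180.0, -0.0, -80.7]
force: [1.3, -0.4, 1.4]
opening: 0.0203
gripper_force: 30.0
```

Emit:
{"name": "apply_moves", "arguments": {"targets": [{"travel": [0, 0, 5], "roll": 0, "jaw": 15}, {"travel": [0, 0, 5], "roll": 0, "jaw": 15}, {"travel": [0, 0, 5], "roll": 0, "jaw": 15}, {"travel": [0, 0, 5], "roll": 0, "jaw": 15}, {"travel": [0, 0, 5], "roll": 0, "jaw": 15}, {"travel": [0, 0, 5], "roll": 0, "jaw": 15}, {"travel": [0, 0, 5], "roll": 0, "jaw": 15}, {"travel": [0, 0, 5], "roll": 0, "jaw": 15}, {"travel": [0, 0, 5], "roll": 0, "jaw": 15}, {"travel": [0, 0, 0], "roll": 0, "jaw": 15}]}}

```text
clock: 18.7
tool_pos: [0.4831, 0.149, 0.0982]
orientation: [179.9, -0.0, -80.7]
force: [0.7, -0.2, 0.6]
opening: 0.02
gripper_force: 30.0
```

Emit:
{"name": "apply_moves", "arguments": {"targets": [{"travel": [0, 0, -8], "roll": 0, "jaw": 15}, {"travel": [0, 0, -15], "roll": 0, "jaw": 15}, {"travel": [0, 0, -20], "roll": 0, "jaw": 15}, {"travel": [0, 0, -20], "roll": 0, "jaw": 15}, {"travel": [0, 0, -12], "roll": 0, "jaw": 15}, {"travel": [0, 0, 0], "roll": 0, "jaw": 15}, {"travel": [0, 0, 0], "roll": 0, "jaw": 15}, {"travel": [0, 0, 0], "roll": 0, "jaw": 15}]}}

```text
clock: 19.5
tool_pos: [0.4828, 0.1489, 0.173]
orientation: [179.9, -0.0, -80.7]
force: [0.2, -0.2, -0.7]
opening: 0.0199
gripper_force: 30.0
```

```bash
python3 - <<'E'
from h import *
import cv2
b=ctrl.snapshot("scene")[140:240,285:395,::-1]; t=ctrl.snapshot("top")[200:260,300:410,::-1]
cv2.imwrite("pics/c9.png",cv2.resize(np.vstack([b,t]),None,fx=3.7,fy=3.7,interpolation=cv2.INTER_CUBIC))
c=ctrl.calibration("scene");E=np.linalg.inv(np.array(c["extrinsics"]));K=np.array(c["K"])
def pj(p): q=K@(E[:3,:3]@np.array(p)+E[:3,3]); q=q[:2]/q[2]; return ((q-[284.5,139.5])*3.7).round().tolist()
o=ctrl.get_obs();print(o["tool_pos"],o["gripper_force"],o["force"])
d=np.array([-.162,.987,0]);g=np.array([.4833,.149,0])
for a in(.035,-.06,-.202):
    for dz in (-.03,0,.03): print(a,dz,pj(g+a*d+[0,0,.176+dz]))
E
```

```text
[0.48294028 0.14891228 0.17300663] 29.999722838401794 [ 0.07537615  0.24084516 -0.6770264 ]
0.035 -0.03 [67.0, 322.0]
0.035 0 [66.0, 292.0]
0.035 0.03 [66.0, 262.0]
-0.06 -0.03 [166.0, 278.0]
-0.06 0 [167.0, 248.0]
-0.06 0.03 [168.0, 218.0]
-0.202 -0.03 [303.0, 216.0]
-0.202 0 [306.0, 187.0]
-0.202 0.03 [309.0, 158.0]
```

View pics/c9.png

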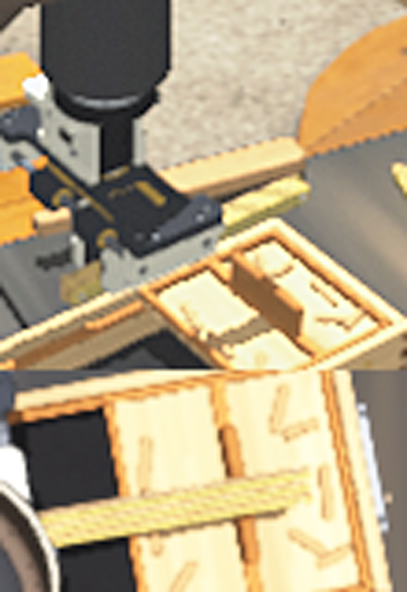

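The rule's far end is at (306,187) and its near end about (65,287). Both match a level rule at z ≈ 0.176 m, and the till is still at its end. I'll hand it in.

```bash
python3 -c "
from plant import ctrl
print(ctrl.close_job())"
```

```text
the job is handed in; nothing more can be done
None
```

The job is handed in: the till is at one end of the box, and the rule came out slantwise with light contact (about 2 N). It is held level and still, about 10 cm above the rim, but the hand-in returned no verdict.

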